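# Rock the pendulum gauge on the check stud

### The arm

A 7-joint arm with a two-finger parallel gripper is mounted at the origin on a cart in front of the work surface, level with it; the furniture and walls round the work are solid. World frame = base frame: x ahead of the robot, y to its left, z up, the work surface at z = 0. Lengths are in m, angles in rad, forces in N, time in s.
With the tool pointing down it reaches from about 0.4 to 0.85 m from the base axis. Payload 10.4 kg.
Tool frame: the origin (TCP) lies at the centre of the arm's flange, where the gripper is bolted on; the fingertips stand 182 mm ahead of it and the grasp point (between the pads) lies r.grasp_offset ahead of it (r.grasp_offset is the distance from the TCP to the grasp point, in m); z points along the fingers, y is the line along which they close (so a half turn about z gives the same grasp; the last joint's range is limited). The gripper opens to 87 mm and grips with 3 to 60 N. Pads are 19 mm wide; open, the fingers measure 117 mm over their backs; the gripper's body (75 mm by 190 mm) begins 51 mm behind the grasp point.
Start: joints at [-1.151, 0.332, -0.065, 1.46, 0.022, 1.35, -0.088], TCP at [0.268, 0.565, 0.405] pointing down, gripper open.
Joint ranges: [-2.6, 2.6], [-0.5, 2.12], [-1.47, 1.34], [0.16, 2.42], [-1.27, 4.41], [0.06, 2.06], [-2.6, 2.6]. Speed limits (rad/s): [2.22, 2.22, 2.79, 2.79, 3.14, 3.14, 3.14].

### API

Orientations are given as a unit quaternion [x, y, z, w].
In Python, from bench import status, vision, job, spotter, r gives the robot as it stands. The module is installed in compiled form; this text tells all that it offers.
- The arm moves only by the tool play_rows, never from a script. Its argument "series" is a list of rows, each a list of 6 numbers: the shift along the tool's x, y, z each as a share of 150 mm, from -1 to 1, then the turn, a rotation vector about the tool's x, y, z each as a share of 30 degrees, from -1 to 1. In form: [[x, y, z, ax, ay, az], ...]. A call has 1 to 5 rows; each row is the pose to reach, as a shift and turn from the pose commanded when the call began, along the tool's axes at that moment; what a row does not reach only later rows make up. A row lasts 1/10 s, in which the tool goes at most 50 mm and 8.59 degrees, less where a joint would pass 70% of its speed; a pose out of reach is approached as far as the arm can. A call with a number of a shift or a turn outside -1 to 1 is refused whole. A call with a gripper value outside its range is refused whole. "fingers" is the opening, from -1 (shut) to 1 (fully open), set as the call begins (left out, the last holds). The fingers move at their own pace and stop on an object; "squeeze" is the grip in N (left out, the last holds). Time passes only in rows, so rows that repeat a pose let the fingers close. It gives the time, the measured TCP pose, the force, the opening and the grip force at its end, in the units of the state.
- status.read_state(): the state, without advancing time (a new reading comes with each control period).
- vision.camera(name): name is "side" or "top"; returns the picture (384x512x3 uint8, blue, green, red); there is no depth.
- vision.calibration(name): a dict with "fx", "fy", "cx", "cy" (pixels), "D" ([k1, k2, p1, p2, k3] as OpenCV has them; the pictures are not rectified), "rvec" (rotation vector, rad) and "tvec" (3), from world to camera coordinates, as OpenCV has them. Camera axes: x right, y down, z forward; pixel columns grow to the right and rows downward; lengths in m; the calibration is good to about 2 mm. A picture is of the moment at which its call begins. calibration takes no time and is no camera call.
- job.close_job(): hands the job in; it is judged then, once.
Trained networks look in the newest picture that a camera, given by its name, has taken for a name from the list of things; names that differ only in an ending like _2 or _b are one class to them, and where a whole thing is asked for, a point or a joint stands for the part that bears it (a point fixed in the world has none). Each returns a list of dicts, best first, with "conf" (0 to 1); they miss things now and then, are a little off and sometimes report something else, mostly with a low value. They report only what shows in the picture. A call takes as long as a camera call. They do not tell look-alikes from the thing itself.
- spotter.boxes_of(camera, name): "point" ([x, y, z] in m, in world coordinates, good to about 4 mm: the middle of the surface that is visible of it).
- spotter.regions_of(camera, name): "pixels" (384x512 bool, what is visible of it).
The state is a dict: "time": time; "joint_positions": joint angles; "joint_vel": joint speeds; "joint_torque": joint torques, N m; "ee_pos": TCP position; "eef_rot": TCP orientation; "ft_force": force on the tool from outside, world axes, zero at the start; "torque": the same for the moment, N m; "width": finger opening in m; "grip_force": force on a finger pad.
Only numpy, scipy, OpenCV 4.12 (cv2) and the standard library are available. Lean on these libraries where they do the work, as an engineer would, in place of code of your own. Each camera call takes 0.05 s, during which the arm holds its last target. There are 200 camera calls.

### The job

Check the pendulum angle gauge on the round-headed stud of the stepped block: take the gauge by its handle, first stand it upright with the middle of its foot on the stud, then rock it sideways on the stud, towards the side where the mark is clamped, until its swinging pointer settles on the mark. Finish holding the gauge still like that, its foot pressed lightly on the stud, without letting go, and leave the vial, the petri dish and the lidded jar alone.

Things in the scene. Friction and masses are not known exactly. Their poses are not given: they have to be found in the camera images.
- gauge: Loose pendulum angle gauge, 168 mm high, 0.15 to 0.35 kg, standing upright on the bench. Origin: centre of its foot's underside; z up, y along the foot, x out of the dial's back (the white dial faces -x, towards the robot or to its right). Foot 44 mm (x) by 84 mm (y) by 10 mm; round dial case of radius 55 mm, 20 mm thick, centred 72 mm above the underside.
- gauge_grip (a point): Middle of the upright ribbed handle above the dial, 150 mm above the foot's underside on the gauge's axis; axes as the gauge's. The handle is 16 mm thick (x), 40 mm wide (y), from 127 to 168 mm high: grip it across the 16 mm from above, about 70 N.
- gauge_foot (a point): Middle of the underside of the gauge's foot; axes as the gauge's.
- pointer (a joint): Black pendulum pointer hanging freely on the dial's front from the dial centre, tip 44 mm below it; lightly damped (about 0.3 s a swing, still after about 1 s). Angle about the gauge's x axis, 0 when the gauge is upright; it grows by the angle of lean when the gauge's top leans to its +y side (left for one who faces the dial).
- mark (a joint): Angle about the gauge's x axis at which the dark mark, a 6 mm wide tab on the dial's rim, is clamped: 0 = straight below the dial centre, positive = towards +y, left for one who faces the dial; 0.20 to 0.45, fixed during the job. The pointer is on the mark when both joints have the same value.
- pointer_tip (a point): The pointer's tip, 44 mm from the dial centre; z points along the pointer to the dial centre.
- mark_tip (a point): Inner end of the mark, 45 mm from the dial centre; z points to the dial centre.
- check_block: Fixed aluminium block 80 mm (x) by 64 mm (y), its top stepped: 20 mm high, 28 mm high along its -y edge. Origin: centre of its underside, z up. The stud stands upright at its centre. The gauge may be turned any way about the vertical when it stands on the stud.
- stud_top (a point): Topmost point of the steel stud's round head, 62 mm above the bench when free, at the block's centre. The head is a ball of radius 10 mm on a 17 mm stem, sprung vertically.
- stud (a joint): How far the stud is pressed down, m: 0 free, 0.010 at its stop. It starts to yield at 0.9 N and takes 0.6 N more per mm; a light press is 1 to 6 mm.
- vial_1: Small capped glass vial, 31 mm wide, 60 mm high; leave alone. Origin: centre of its underside.
- petri_dish: Petri dish, 59 mm wide, 14 mm high; leave alone. Origin: centre of its underside.
- tlc_jar: Glass jar with a knobbed lid, 68 mm wide, 103 mm high; leave alone. Origin: centre of its underside.
Things that resemble listed ones, but are neither listed nor needed, are in the scene too. What is shaped like the gauge but pink is not meant.

How it is judged:
On the way, in this order (a step that is already met when the one before it is completed fails the run):
1. the gauge stands upright (within 0.1 rad) with the middle of its foot on the stud (within 15 mm) (contact force between gauge and check_block above 0.4 N and angle between gauge_foot's own z axis and vertical below 0.1 rad and distance between gauge_foot and stud_top below 0.015 m), for 0.2 s.
2. the gauge is rocked on the stud until its pointer stays on the mark (contact force between gauge and check_block above 0.4 N and distance between gauge_foot and stud_top below 0.015 m and angle between the z axis of pointer_tip and the z axis of mark_tip, either way round below 0.07 rad), for 0.3 s.
At the end, for the whole second after the job is handed in: The fingers hold the gauge, the middle of its foot (within 15 mm) rests on the stud's head with 0.4 to 15 N, the dial is upright front to back (within 0.17 rad), and the pointer is still (under 0.4 rad/s) and within 0.07 rad of the mark (all of step 2 and velocity of joint pointer between -0.4 and 0.4 rad/s and height (world z) of gauge_foot above 0.045 m and contact force between gauge and check_block below 15 N and angle between gauge's own x axis and vertical between 1.4 and 1.74 rad and contact force between the fingers and gauge above 3 N); the arm keeps its last pose, push and grip.
It fails at once if the vial, petri dish or jar is moved more than 20 mm (distance of any of vial_1, petri_dish, tlc_jar from where it was at the start of the episode above 0.02 m).
It fails at once if the gauge is pressed on the block with more than 25 N (contact force between gauge and check_block above 25 N).
It also fails if it takes over 43 s, if anything falls off the work surface, if the arm or the gripper's body presses on something with over 40 N, if the wrist force passes 120 N, or if a joint passes its speed limit or range.

## Working session

There is one attempt and no reset: what is moved stays moved. The work goes in short steps, Python scripts to look and compute and a tool call to move; the robot and the scene stay as the last step left them, time stands still between calls to the robot, and variables do not carry over. Pictures are saved under pics/ and viewed, at most 10 in all, crops included, and the job is handed in when it is done.

Besides the shell and the picture viewer there is one more tool, called after "Request:" as name([rows], argument=value, ...), one row to a line, values as JSON. play_rows: Moves the arm, as the interface text tells. Shift numbers are shares of 150 mm and turn numbers shares of 30 degrees, none past 1 either way. Its arguments: {"type":"object","properties":{"series":{"type":"array","items":{"type":"array","items":{"type":"number"}}},"fingers":{"type":"number"},"squeeze":{"type":"number"}},"required":["series"]}

```bash
mkdir -p pics
cat > h.py <<'E'
from bench import status, vision, job, spotter, r
import numpy as np, cv2
from scipy.spatial.transform import Rotation as R
def cal(n):
    c=vision.calibration(n); K=np.array([[c['fx'],0,c['cx']],[0,c['fy'],c['cy']],[0,0,1.]])
    return K,np.array(c['D'],float),np.array(c['rvec'],float),np.array(c['tvec'],float).reshape(3)
def proj(n,P):
    K,D,rv,t=cal(n); return cv2.projectPoints(np.array(P,float).reshape(-1,1,3),rv,t,K,D)[0].reshape(-1,2)
def ray(n,uv):
    K,D,rv,t=cal(n); p=cv2.undistortPoints(np.array(uv,float).reshape(1,1,2),K,D).ravel()
    M=cv2.Rodrigues(rv)[0]; d=M.T@np.array([*p,1]); return -M.T@t,d/np.linalg.norm(d)
def tri(o):  # list of (cam,uv)
    A=np.zeros((3,3));b=np.zeros(3)
    for n,uv in o:
        c,d=ray(n,uv);Q=np.eye(3)-np.outer(d,d);A+=Q;b+=Q@c
    return np.linalg.solve(A,b)
def at_z(n,uv,z):
    c,d=ray(n,uv); return c+d*(z-c[2])/d[2]
E
python3 - <<'E'
from h import *
s=status.read_state();print(s['time'],np.round(s['ee_pos'],4),np.round(s['eef_rot'],4),r.grasp_offset,s['ft_force'],s['width'])
ims={n:vision.camera(n) for n in('side','top')}
for n in ims:
    K,D,rv,t=cal(n);print(n,np.round(-cv2.Rodrigues(rv)[0].T@t,3),K[0,0])
    for k in('gauge','check_block','vial_1','petri_dish','tlc_jar'):
        for o in spotter.boxes_of(n,k): print(n,k,round(o['conf'],2),np.round(o['point'],3),np.round(proj(n,o['point'])[0]))
    cv2.imwrite(f'pics/{n}0.png',ims[n])
E
```

```text
0.0 [0.2677 0.5646 0.404 ] [ 2.196e-01  9.756e-01 -7.000e-04 -1.000e-04] 0.1635 [ 0.27379317  0.37272029 -0.39711236] 0.087252347055467
side [0.436 0.699 0.563] 358.25596971142187
side gauge 0.96 [ 0.623 -0.051  0.074] [222. 200.]
side gauge 0.95 [0.449 0.206 0.086] [285. 273.]
side gauge 0.28 [ 0.488 -0.166  0.052] [278. 187.]
side check_block 0.59 [ 0.489 -0.164  0.022] [277. 196.]
side vial_1 0.78 [0.67  0.046 0.042] [196. 232.]
side petri_dish 0.51 [ 0.434 -0.319  0.013] [298. 174.]
side tlc_jar 0.67 [ 0.569 -0.299  0.058] [255. 162.]
top [ 0.464 -0.062  1.246] 428.5244688738917
top gauge 0.82 [0.45  0.171 0.104] [166. 229.]
top gauge 0.64 [ 0.626 -0.077  0.103] [261. 165.]
top check_block 0.8 [ 0.489 -0.169  0.021] [292. 218.]
top vial_1 0.43 [0.669 0.043 0.062] [218. 151.]
top petri_dish 0.64 [ 0.434 -0.33   0.012] [347. 238.]
top tlc_jar 0.82 [ 0.569 -0.32   0.092] [350. 189.]
```

Run:
```python
import cv2,numpy as np
a=cv2.imread('pics/side0.png');b=cv2.imread('pics/top0.png')
a=cv2.resize(a[110:370,150:350],None,fx=2.3,fy=2.3,interpolation=2)
b=cv2.resize(b[120:280,130:370],None,fx=3.3,fy=3.3,interpolation=2)
cv2.imwrite('pics/sc.png',a);cv2.imwrite('pics/tc.png',b)
```

```text
(no output)
```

View pics/sc.png

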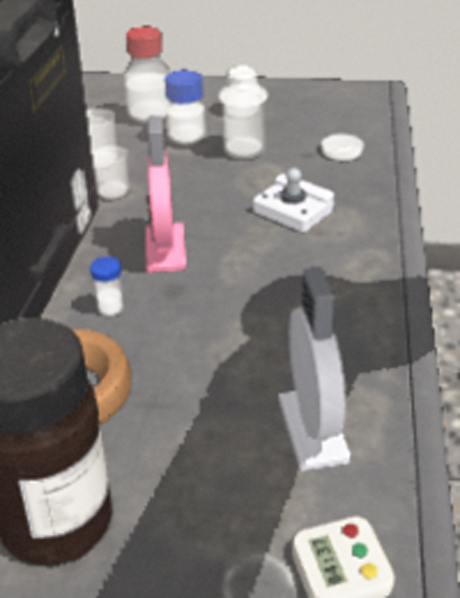

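View pics/tc.png

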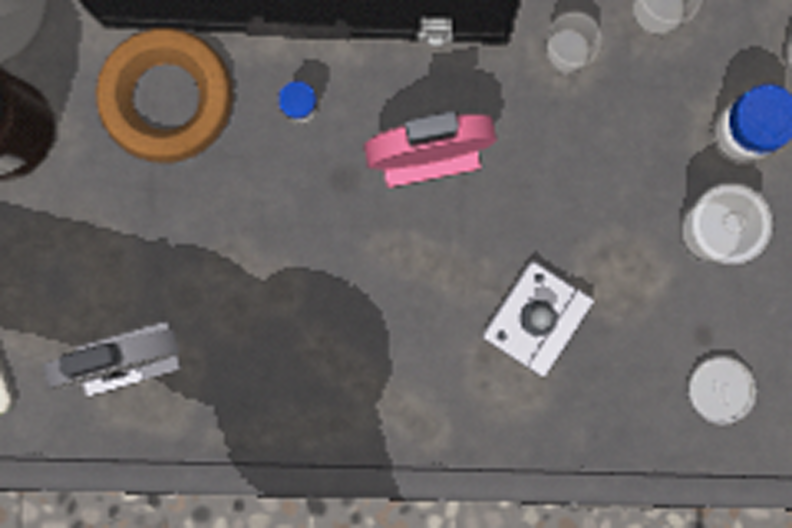

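The true gauge is the grey-white one: top picture (166,229), side (285,273). The pink look-alike is at top (261,165), side (222,200). The block with the stud is at top (292,218), side (277,196). The grey gauge fits because it isn't pink, and both enlarged crops confirm that. Next I measure its handle, its yaw and the stud.

```bash
cat > m.py <<'E'
from h import *
ims={n:vision.camera(n) for n in('side','top')}
cen={}
for n in ims:
    rg=spotter.regions_of(n,'gauge')
    near=(285,273) if n=='side' else (166,229)
    g=min(rg,key=lambda o:np.hypot(*(np.argwhere(o['pixels']).mean(0)[::-1]-near)))['pixels']
    v=ims[n].max(2)
    d=(g&(v<105)).astype(np.uint8)
    k,l,st,c=cv2.connectedComponentsWithStats(d); i=1+np.argmax(st[1:,4])
    pts=np.argwhere(l==i)[:,::-1].astype(np.float32)
    box=cv2.minAreaRect(pts);print(n,g.sum(),st[i],c[i],box); cen[n]=c[i]
    gb=cv2.minAreaRect(np.argwhere(g)[:,::-1].astype(np.float32)); print(' gauge box',gb)
    x,y,w,h=cv2.boundingRect(np.argwhere(g)[:,::-1].astype(np.int32))
    cr=ims[n][y-8:y+h+8,x-8:x+w+8]; ov=cr.copy(); ov[(l==i)[y-8:y+h+8,x-8:x+w+8]]=(0,0,255)
    s=6 if n=='top' else 4
    cv2.imwrite(f'pics/{n}g.png',cv2.resize(np.hstack([cr,ov]),None,fx=s,fy=s,interpolation=0));print(x-8,y-8)
print('tri handle',tri(list(cen.items())))
for n in ims:
  for o in spotter.regions_of(n,'stud_top')[:1]+spotter.regions_of(n,'check_block')[:1]:
    p=o['pixels'];print(n,'block/stud region',p.sum(),np.argwhere(p).mean(0)[::-1],cv2.minAreaRect(np.argwhere(p)[:,::-1].astype(np.float32)))
E
python3 m.py
python3 - <<'E'
import cv2,numpy as np
t=cv2.imread('pics/topg.png');s=cv2.imread('pics/sideg.png');print(t.shape,s.shape)
w=max(t.shape[1],s.shape[1]);f=lambda a:cv2.copyMakeBorder(a,0,0,0,w-a.shape[1],0)
cv2.imwrite('pics/both.png',np.vstack([f(t),f(s)])[:600,:800])
E
```

```text
side 1825 [281 227  14  28 199] [285.74371859 236.75376884] ((287.5, 240.5), (13.0, 27.0), 0.0)
 gauge box ((284.11004638671875, 270.59588623046875), (88.58268737792969, 28.552867889404297), 86.05481719970703)
263 218
top 511 [148 224  22  13 165] [158.00606061 229.44242424] ((158.2803497314453, 229.57223510742188), (10.491945266723633, 21.059921264648438), 81.25383758544922)
 gauge box ((163.70001220703125, 230.1000213623047), (14.546475410461426, 40.47714614868164), 71.56504821777344)
136 211
tri handle [0.44992673 0.18106611 0.15191579]
side block/stud region 72 [277.23611111 188.47222222] ((277.0, 188.5), (11.0, 6.0), 90.0)
side block/stud region 583 [277.89022298 197.49056604] ((277.7020263671875, 197.98602294921875), (30.23137092590332, 25.614444732666016), 34.69515609741211)
top block/stud region 565 [349.80176991 188.02831858] ((349.5, 187.5), (23.0, 27.0), 90.0)
top block/stud region 669 [292.65321375 215.71898356] ((292.3686828613281, 215.6909637451172), (23.8457088470459, 29.356491088867188), 34.508522033691406)
(216, 672, 3) (424, 376, 3)
```

View pics/both.png

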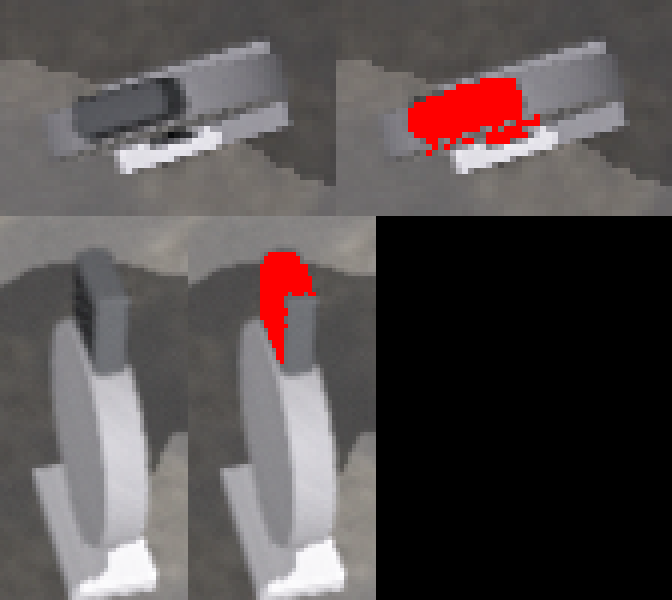

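The top crop shows the handle's top face centred near (155.5,228.7), tilted about 14°. The side crop shows the back of the dial with the handle at about (285,235). I fit the gauge's silhouette in both views and triangulate the stud ball.

```bash
cat > fit.py <<'E'
from h import *
from scipy.optimize import minimize
def box(cx,cz,sx,sy,sz): return np.array([[cx+a*sx/2,b*sy/2,cz+c*sz/2] for a in(-1,1) for b in(-1,1) for c in(-1,1)])
t=np.linspace(0,2*np.pi,40)
PARTS=[box(0,.005,.044,.084,.01),np.array([[s*.01,.055*np.cos(u),.072+.055*np.sin(u)] for s in(-1,1) for u in t]),box(0,.1475,.016,.040,.041)]
def sil(n,x,y,a,S=4):
    m=np.zeros((384*S,512*S),np.uint8)
    for P in PARTS:
        q=proj(n,P@R.from_euler('z',a).as_matrix().T+[x,y,0]); h=cv2.convexHull(((q+.5)*S-.5).round().astype(np.int32)); cv2.fillConvexPoly(m,h,1)
    return cv2.resize(m.astype(np.float32),(512,384),interpolation=cv2.INTER_AREA)
masks={}
for n,near in(('side',(285,273)),('top',(166,229))):
    im=vision.camera(n); rg=spotter.regions_of(n,'gauge')
    masks[n]=min(rg,key=lambda o:np.hypot(*(np.argwhere(o['pixels']).mean(0)[::-1]-near)))['pixels'].astype(np.float32)
    cv2.imwrite(f'pics/{n}1.png',im)
def cost(p,ns=('side','top')):
    c=0
    for n in ns:
        s=sil(n,p[0]/100,p[1]/100,p[2]/10); c+=1-np.minimum(s,masks[n]).sum()/np.maximum(s,masks[n]).sum()
    return c
for ns in(('side','top'),('side',),('top',)):
    f=min((minimize(cost,[45,18.5,a],args=(ns,),method='Nelder-Mead',options=dict(initial_simplex=[[45,18.5,a],[46,18.5,a],[45,19.5,a],[45,18.5,a+1.5]])) for a in(1.5,3)),key=lambda f:f.fun); print(ns,f.x*[.01,.01,.1],f.fun)
print('handle top',at_z('top',(155.4,228.6),.168))
print('ball',tri([('top',(293.6,216)),('side',(277.4,185.7))]))
im=cv2.imread('pics/top1.png');cv2.imwrite('pics/ball.png',np.hstack([cv2.resize(im[200:235,275:312],(400,380),interpolation=0),cv2.resize(cv2.imread('pics/side1.png')[172:212,258:300],(399,380),interpolation=0)]))
E
python3 fit.py
```

```text
('side', 'top') [0.44878102 0.18538212 0.28992758] 0.16186058521270752
('side',) [0.44817249 0.1865282  0.27811931] 0.07296890020370483
('top',) [0.44972796 0.1839711  0.30219511] 0.06569266319274902
handle top [0.45024952 0.18403316 0.168     ]
ball [ 0.49186652 -0.17238153  0.05142156]
```

View pics/ball.png

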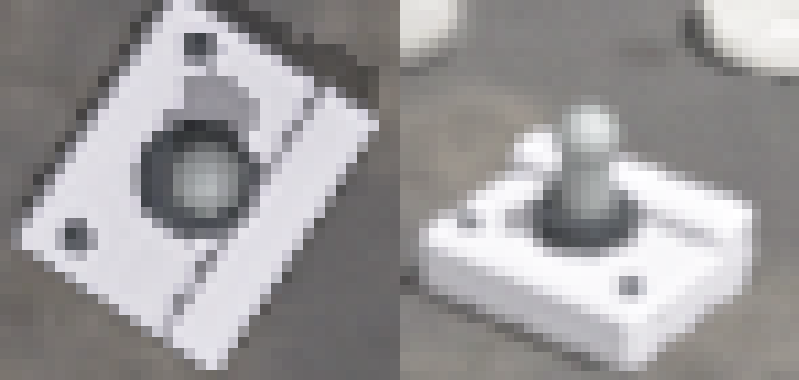

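Request:
play_rows([
  [-0.727,-0.59,0,0,0,0],
  [-0.727,-0.59,0,0,0,0],
  [-0.727,-0.59,0,0,0,0],
], fingers=1, squeeze=60)

```text
time: 1.5
ee_pos: [0.3296, 0.4357, 0.4047]
eef_rot: [0.22, 0.975, -0.0, 0.0]
ft_force: [1.5, -0.2, -0.4]
width: 0.0868
grip_force: 0.0
```

Request:
play_rows([
  [-0.727,-0.59,0,0,0,0],
  [-0.727,-0.59,0,0,0,0],
  [-0.727,-0.59,0,0,0,0],
])

```text
time: 1.8
ee_pos: [0.39, 0.3085, 0.405]
eef_rot: [0.22, 0.975, 0.0, 0.0]
ft_force: [0.7, 0.5, -0.1]
width: 0.0869
grip_force: 0.0
```

Request:
play_rows([
  [-0.727,-0.59,0,0,0,0],
  [-0.727,-0.59,0,0,0,0],
  [-0.727,-0.59,0,0,0,0],
  [-0.727,-0.59,0,0,0,0],
])

```text
time: 2.2
ee_pos: [0.4517, 0.1791, 0.4052]
eef_rot: [0.224, 0.975, -0.0, 0.001]
ft_force: [0.1, -0.0, 0.4]
width: 0.087
grip_force: 0.0
```

Request:
play_rows([
  [0,0,0,0,0,0.8],
  [0,0,0,0,0,0.8],
  [0,0,0,0,0,0.8],
])

```text
time: 2.5
ee_pos: [0.4494, 0.1853, 0.4048]
eef_rot: [0.42, 0.907, 0.0, -0.0]
ft_force: [0.8, -0.4, 0.5]
width: 0.0871
grip_force: 0.0
```

Request:
play_rows([
  [0,0,0,0,0,0.8],
  [0,0,0,0,0,0.8],
  [0,0,0,0,0,0.8],
  [0,0,0,0,0,0.8],
])

```text
time: 2.9
ee_pos: [0.4494, 0.1853, 0.4048]
eef_rot: [0.598, 0.802, 0.0, -0.0]
ft_force: [-0.2, 0.2, -0.1]
width: 0.0872
grip_force: 0.0
```

```bash
cat > go.py <<'E'
from h import *
import sys
# python go.py x y z yaw_deg_of_tool_y : remaining move in tool axes, in shares
s=status.read_state();q=R.from_quat(s['eef_rot']);p=np.array(s['ee_pos'])
x,y,z,a=map(float,sys.argv[1:5]); a=np.radians(a)
yt=np.array([np.cos(a),np.sin(a),0]);zt=np.array([0,0,-1.])
T=np.column_stack([np.cross(yt,zt),yt,zt])
print('t',s['time'],'pos',p.round(4),'ytool yaw',np.degrees(np.arctan2(*q.as_matrix()[1::-1,1])).round(2),'z',q.as_matrix()[:,2].round(3),'F',np.round(s['ft_force'],2),'w',round(s['width'],4),'grip',s['grip_force'],'j',np.round(s['joint_positions'],2))
print('shift',((q.inv().apply(np.array([x,y,z])-p))/.15).round(3),'turn',(np.degrees((q.inv()*R.from_matrix(T)).as_rotvec())/30).round(3))
E
python3 go.py 0.4495 0.1845 0.3145 16.6
python3 -c "
from h import *
print(tri([('top',(293.5,216.1)),('side',(277.8,185))]),at_z('top',(293.5,216.1),.054))"
```

```text
t 2.9 pos [0.4494 0.1853 0.4048] ytool yaw 16.56 z [ 0.  0. -1.] F [-0.18  0.22 -0.11] w 0.0872 grip 0.0 j [-0.71  0.02  0.23  1.83 -0.    1.3  -0.19]
shift [-0.005 -0.001  0.602] turn [ 0.    -0.    -0.001]
[ 0.49112668 -0.17188396  0.05405026] [ 0.49307922 -0.17179573  0.054     ]
```

Request:
play_rows([
  [-0.005,0,0.25,0,0,0],
  [-0.005,0,0.45,0,0,0],
  [-0.005,0,0.602,0,0,0],
  [-0.005,0,0.602,0,0,0],
])

```text
time: 3.3
ee_pos: [0.4487, 0.1839, 0.3118]
eef_rot: [0.596, 0.803, -0.002, -0.001]
ft_force: [0.1, -0.1, -0.2]
width: 0.087
grip_force: 0.0
```

Request:
play_rows([
  [0,0,0,0,0,0],
  [0,0,0,0,0,0],
  [0,0,0,0,0,0],
  [0,0,0,0,0,0],
  [0,0,0,0,0,0],
], fingers=-1, squeeze=60)

```text
time: 3.8
ee_pos: [0.4499, 0.184, 0.315]
eef_rot: [0.597, 0.802, 0.0, 0.0]
ft_force: [0.7, -0.6, 0.6]
width: 0.0552
grip_force: 0.0
```

Request:
play_rows([
  [0,0,0,0,0,0],
  [0,0,0,0,0,0],
  [0,0,0,0,0,0],
])

```text
time: 4.1
ee_pos: [0.4498, 0.184, 0.3144]
eef_rot: [0.597, 0.802, 0.0, -0.0]
ft_force: [-0.5, 0.8, -0.7]
width: 0.0309
grip_force: 0.0
```

Request:
play_rows([
  [0,0,0,0,0,0],
  [0,0,0,0,0,0],
  [0,0,0,0,0,0],
  [0,0,0,0,0,0],
  [0,0,0,0,0,0],
])

```text
time: 4.6
ee_pos: [0.4498, 0.1839, 0.3143]
eef_rot: [0.597, 0.802, -0.0, -0.0]
ft_force: [-0.1, -0.4, -0.9]
width: 0.0156
grip_force: 59.9
```

Request:
play_rows([
  [0,0,0,0,0,0],
  [0,0,0,0,0,0],
  [0,0,0,0,0,0],
])

```text
time: 4.9
ee_pos: [0.4498, 0.1839, 0.3144]
eef_rot: [0.597, 0.802, -0.0, -0.0]
ft_force: [0.2, 0.3, -1.2]
width: 0.0156
grip_force: 59.9
```

Request:
play_rows([
  [0,0,-0.2,0,0,0],
  [0,0,-0.5,0,0,0],
  [0,0,-0.8,0,0,0],
  [0,0,-1,0,0,0],
  [0,0,-1,0,0,0],
])

```text
time: 5.4
ee_pos: [0.4504, 0.184, 0.4687]
eef_rot: [0.597, 0.802, 0.003, 0.001]
ft_force: [0.3, -0.3, -2.3]
width: 0.0156
grip_force: 59.9
```

Request:
play_rows([
  [0,0,-0.2,0,0,0.22],
  [0,0,-0.4,0,0,0.44],
  [0,0,-0.5,0,0,0.66],
  [0,0,-0.5,0,0,0.888],
  [0,0,-0.5,0,0,0.888],
])

```text
time: 5.9
ee_pos: [0.4499, 0.184, 0.5384]
eef_rot: [0.767, 0.642, -0.001, -0.0]
ft_force: [-0.2, -0.4, -2.7]
width: 0.0156
grip_force: 59.9
```

Request:
play_rows([
  [0,0,0,0,0,0.22],
  [0,0,0,0,0,0.44],
  [0,0,0,0,0,0.66],
  [0,0,0,0,0,0.888],
  [0,0,0,0,0,0.888],
])

```text
time: 6.4
ee_pos: [0.4498, 0.184, 0.5381]
eef_rot: [0.893, 0.45, -0.001, 0.0]
ft_force: [-0.3, 0.3, -3.1]
width: 0.0155
grip_force: 59.9
```

Request:
play_rows([
  [0,0,0,0,0,0.22],
  [0,0,0,0,0,0.44],
  [0,0,0,0,0,0.66],
  [0,0,0,0,0,0.888],
  [0,0,0,0,0,0.888],
])

```text
time: 6.9
ee_pos: [0.4498, 0.184, 0.5386]
eef_rot: [0.973, 0.233, -0.001, 0.0]
ft_force: [0.3, 0.9, -2.6]
width: 0.016
grip_force: 59.9
```

Request:
play_rows([
  [0,0,0,0,0,0.22],
  [0,0,0,0,0,0.44],
  [0,0,0,0,0,0.66],
  [0,0,0,0,0,0.888],
  [0,0,0,0,0,0.888],
])

```text
time: 7.4
ee_pos: [0.4498, 0.1839, 0.5389]
eef_rot: [1.0, 0.003, -0.0, 0.0]
ft_force: [-0.1, 0.8, -3.0]
width: 0.0156
grip_force: 59.9
```

```bash
python3 go.py 0.43 0.33 0.54 -90
```

```text
t 7.4 pos [0.4498 0.1839 0.5389] ytool yaw -89.66 z [-0.001 -0.    -1.   ] F [-0.13  0.77 -3.01] w 0.0156 grip 59.92315491215777 j [-0.7  -0.02  0.21  1.59  0.01  1.58 -2.05]
shift [-0.126 -0.974 -0.007] turn [0.001 0.001 0.011]
```

Request:
play_rows([
  [-0.05,-0.3,0,0,0,0],
  [-0.1,-0.6,0,0,0,0],
  [-0.126,-0.9,0,0,0,0],
  [-0.126,-0.974,0,0,0,0.011],
  [-0.126,-0.974,0,0,0,0.011],
])

```text
time: 7.9
ee_pos: [0.4301, 0.3323, 0.5383]
eef_rot: [1.0, 0.003, -0.001, 0.0]
ft_force: [-0.1, -0.1, -3.0]
width: 0.0156
grip_force: 59.9
```

Request:
play_rows([
  [0,0,0,0,0,0],
  [0,0,0,0,0,0],
  [0,0,0,0,0,0],
  [0,0,0,0,0,0],
  [0,0,0,0,0,0],
])

```text
time: 8.4
ee_pos: [0.4308, 0.3296, 0.5396]
eef_rot: [1.0, -0.002, 0.0, -0.0]
ft_force: [-0.1, -0.6, -3.0]
width: 0.0156
grip_force: 59.9
```

```bash
python3 go.py 0.43 0.33 0.54 -90
python3 - <<'E'
from h import *
im=vision.camera('side');cv2.imwrite('pics/dial_full.png',im)
s=status.read_state();q=R.from_quat(s['eef_rot']);p=np.array(s['ee_pos'])
# nominal dial front plane: gauge frame: x=ytool, y=xtool, z=-ztool ; grasp point at 151mm
gx,gy,gz=q.apply([0,1,0]),q.apply([1,0,0]),q.apply([0,0,-1])
foot=p+q.apply([0,0,r.grasp_offset])-gz*.151
P=lambda y,z,x=-.010:foot+gx*x+gy*y+gz*z
# rectify dial face: 10 px/mm... 8 px/mm, viewed facing the dial (left=+y)
S=5.;c=np.float32([[-.06,.012],[.06,.012],[.06,.132],[-.06,.132]])
src=proj('side',[P(a,b) for a,b in c]).astype(np.float32)
dst=np.float32([[(.06-a)*1000*S,(.14-b)*1000*S] for a,b in c])
H=cv2.getPerspectiveTransform(src,dst);w=cv2.warpPerspective(im,H,(600,700),flags=2)
cv2.imwrite('pics/rect.png',w[:600] if False else cv2.resize(w,None,fx=.85,fy=.85))
print(src.round(1))
x0,y0=src.min(0).astype(int)-15;x1,y1=src.max(0).astype(int)+15
cv2.imwrite('pics/dial.png',cv2.resize(im[max(y0,0):y1,x0:x1],None,fx=3,fy=3,interpolation=2));print(x0,y0)
E
```

```text
t 8.4 pos [0.4308 0.3296 0.5396] ytool yaw -90.27 z [ 0.  0. -1.] F [-0.14 -0.59 -2.98] w 0.0156 grip 59.923183563150815 j [-0.83  0.11  0.1   1.45 -0.01  1.58 -2.3 ]
shift [-0.006 -0.003 -0.002] turn [-0.001 -0.    -0.009]
[[343.2 264.9]
 [252.2 258.6]
 [249.6 180.9]
 [354.7 185.6]]
234 165
```

View pics/rect.png

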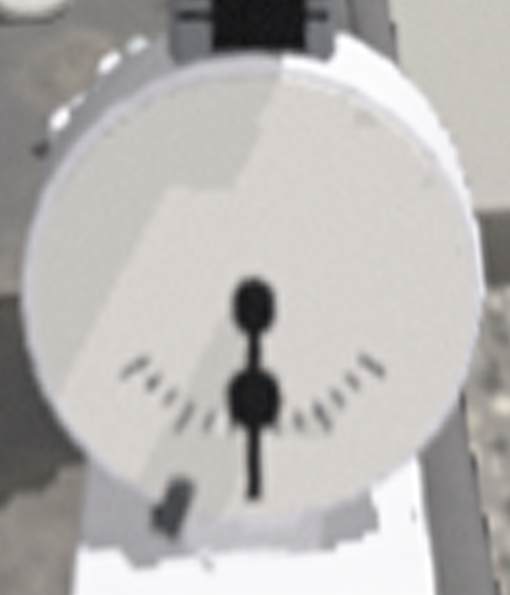

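The rectified dial shows the hub at (254,303), the pointer tip at (253,498) and the mark tab from (183,482) to (165,532). That puts the mark left of the pointer at about 0.37 rad. I check this by leaning the gauge −21.2° about tool y in the air.

Request:
play_rows([
  [0,0,0,0,-0.18,0],
  [0,0,0,0,-0.36,0],
  [0,0,0,0,-0.54,0],
  [0,0,0,0,-0.707,0],
  [0,0,0,0,-0.707,0],
])

```text
time: 8.95
ee_pos: [0.4315, 0.3298, 0.5386]
eef_rot: [0.983, -0.003, -0.185, -0.0]
ft_force: [0.8, 0.5, -2.7]
width: 0.0156
grip_force: 59.9
```

Request:
play_rows([
  [0,0,0,0,0,0],
  [0,0,0,0,0,0],
  [0,0,0,0,0,0],
  [0,0,0,0,0,0],
  [0,0,0,0,0,0],
])

```text
time: 9.45
ee_pos: [0.4306, 0.33, 0.5396]
eef_rot: [0.983, -0.002, -0.184, -0.001]
ft_force: [0.5, -0.6, -2.3]
width: 0.0156
grip_force: 59.9
```

Request:
play_rows([
  [0,0,0,0,0,0],
  [0,0,0,0,0,0],
  [0,0,0,0,0,0],
  [0,0,0,0,0,0],
  [0,0,0,0,0,0],
])

```text
time: 9.95
ee_pos: [0.4308, 0.33, 0.5394]
eef_rot: [0.983, -0.002, -0.184, -0.0]
ft_force: [-0.9, -0.2, -2.8]
width: 0.0157
grip_force: 59.9
```

```bash
cat > rect.py <<'E'
from h import *
import sys
im=vision.camera('side');S=5.
s=status.read_state();q=R.from_quat(s['eef_rot']);p=np.array(s['ee_pos'])
gx,gy,gz=q.apply([0,1,0]),q.apply([1,0,0]),q.apply([0,0,-1])
print('lean',np.arctan2(gz@np.array([1,0,0]),gz[2]),'foot',(p+q.apply([0,0,r.grasp_offset])-gz*.151).round(4))
d=float(sys.argv[2])
foot=p+q.apply([0,0,r.grasp_offset])-gz*.151
c=np.float32([[-.06,.012],[.06,.012],[.06,.132],[-.06,.132]])
src=proj('side',[foot-gx*d+gy*a+gz*b for a,b in c]).astype(np.float32)
dst=np.float32([[(.06-a)*1000*S,(.14-b)*1000*S] for a,b in c])
w=cv2.warpPerspective(im,cv2.getPerspectiveTransform(src,dst),(600,700),flags=2)
cv2.circle(w,(300,340),3,(0,0,255),1)
cv2.imwrite(sys.argv[1],cv2.resize(w,None,fx=.85,fy=.85))
E
python3 rect.py pics/rect2.png 0.015
```

```text
lean 0.37012901924721325 foot [0.317  0.3306 0.2462]
```

View pics/rect2.png

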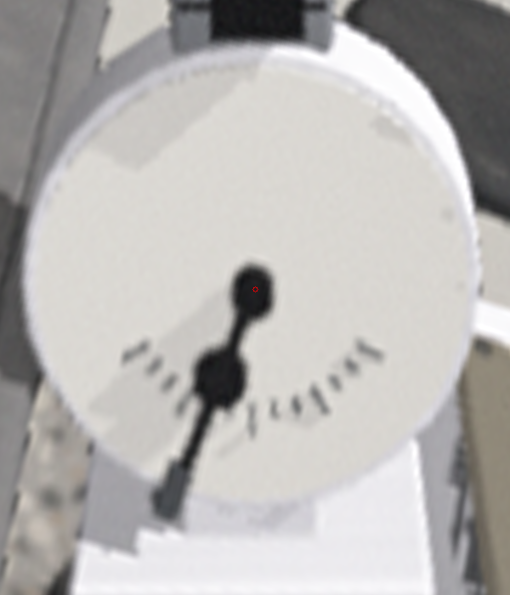

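The pointer runs from (254,292) through (219,378) straight onto the mark at (170,492), so a lean of about 0.375 rad is right. Next I stand it upright again and carry it above the stud.

Request:
play_rows([
  [0,0,0,0,0.18,0],
  [0,0,0,0,0.36,0],
  [0,0,0,0,0.54,0],
  [0,0,0,0,0.707,0],
  [0,0,0,0,0.707,0],
])

```text
time: 10.5
ee_pos: [0.43, 0.3301, 0.5401]
eef_rot: [1.0, -0.002, 0.001, -0.0]
ft_force: [-0.5, -0.8, -1.5]
width: 0.0155
grip_force: 59.9
```

Request:
play_rows([
  [0.02,0.21,0,0,0,0],
  [0.05,0.42,0,0,0,0],
  [0.08,0.63,0,0,0,0],
  [0.102,0.837,0,0,0,0],
])

```text
time: 10.9
ee_pos: [0.4455, 0.203, 0.5393]
eef_rot: [1.0, -0.003, -0.002, -0.0]
ft_force: [0.5, -0.9, -2.9]
width: 0.0155
grip_force: 59.9
```

Request:
play_rows([
  [0.02,0.21,0,0,0,0],
  [0.05,0.42,0,0,0,0],
  [0.08,0.63,0,0,0,0],
  [0.102,0.837,0,0,0,0],
])

```text
time: 11.3
ee_pos: [0.4601, 0.0773, 0.5394]
eef_rot: [1.0, -0.003, -0.002, -0.001]
ft_force: [1.1, -0.2, -2.6]
width: 0.0154
grip_force: 59.9
```

Request:
play_rows([
  [0.02,0.21,0,0,0,0],
  [0.05,0.42,0,0,0,0],
  [0.08,0.63,0,0,0,0],
  [0.102,0.837,0,0,0,0],
])

```text
time: 11.7
ee_pos: [0.4748, -0.0482, 0.5395]
eef_rot: [1.0, -0.003, -0.001, -0.001]
ft_force: [0.9, -0.3, -3.2]
width: 0.0152
grip_force: 59.9
```

Request:
play_rows([
  [0.02,0.21,0,0,0,0],
  [0.05,0.42,0,0,0,0],
  [0.08,0.63,0,0,0,0],
  [0.102,0.837,0,0,0,0],
  [0.102,0.837,0,0,0,0],
])

```text
time: 12.2
ee_pos: [0.4888, -0.1767, 0.5394]
eef_rot: [1.0, -0.006, -0.001, -0.0]
ft_force: [-0.3, 0.3, -2.0]
width: 0.0156
grip_force: 59.9
```

```bash
python3 go.py 0.492 -0.172 0.392 -90
```

```text
t 12.2 pos [ 0.4888 -0.1767  0.5394] ytool yaw -90.66 z [-0.002  0.    -1.   ] F [-0.31  0.31 -1.96] w 0.0156 grip 59.92238700169764 j [-0.35  0.05  0.64  1.53 -0.03  1.58 -1.29]
shift [ 0.023 -0.031  0.983] turn [-0.001  0.004 -0.022]
```

Request:
play_rows([
  [0.023,-0.031,0.25,0,0.004,-0.02],
  [0.023,-0.031,0.5,0,0.004,-0.02],
  [0.023,-0.031,0.75,0,0.004,-0.02],
  [0.023,-0.031,0.95,0,0.004,-0.02],
  [0.023,-0.031,0.95,0,0.004,-0.02],
])

```text
time: 12.7
ee_pos: [0.4921, -0.1668, 0.3933]
eef_rot: [1.0, 0.003, -0.003, -0.001]
ft_force: [0.4, -0.7, -1.7]
width: 0.0153
grip_force: 59.9
```

Request:
play_rows([
  [0,0,0,0,0,0],
  [0,0,0,0,0,0],
  [0,0,0,0,0,0],
  [0,0,0,0,0,0],
])

```text
time: 13.1
ee_pos: [0.4934, -0.1679, 0.398]
eef_rot: [1.0, 0.003, 0.002, -0.0]
ft_force: [0.4, 0.3, -3.4]
width: 0.0157
grip_force: 59.9
```

```bash
python3 go.py 0.492 -0.172 0.3765 -90
python3 - <<'E'
from h import *
a=vision.camera('side');b=vision.camera('top')
s=status.read_state();q=R.from_quat(s['eef_rot']);f=np.array(s['ee_pos'])+q.apply([0,0,r.grasp_offset+.151]);print('foot',f,proj('side',f))
cv2.imwrite('pics/ab.png',cv2.resize(a[110:230,215:335],(600,600),interpolation=2))
E
```

```text
t 13.1 pos [ 0.4934 -0.1679  0.398 ] ytool yaw -89.66 z [ 0.004  0.    -1.   ] F [ 0.41  0.32 -3.36] w 0.0157 grip 59.92298152452349 j [-0.34  0.1   0.63  1.77 -0.06  1.28 -1.26]
shift [-0.01   0.028  0.143] turn [-0.    -0.007  0.011]
foot [ 0.49416898 -0.16776129  0.08301896] [[276.01187653 176.62529694]]
```

View pics/ab.png

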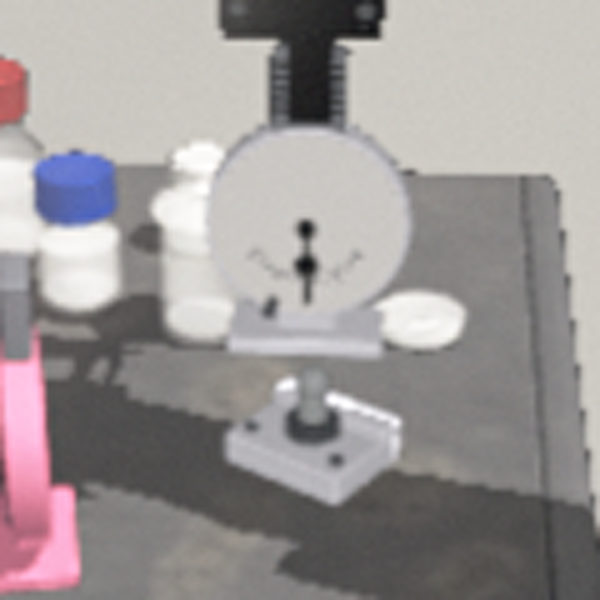

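The foot is centred over the stud to within about 5 mm: foot middle at crop x≈306, stud at 314. I shift slightly and lower it.

Request:
play_rows([
  [-0.02,0.028,0.03,0,-0.007,0.01],
  [-0.02,0.028,0.07,0,-0.007,0.01],
  [-0.02,0.028,0.1,0,-0.007,0.01],
  [-0.02,0.028,0.13,0,-0.007,0.01],
  [-0.02,0.028,0.14,0,-0.007,0.01],
])

```text
time: 13.7
ee_pos: [0.4902, -0.1719, 0.3753]
eef_rot: [1.0, 0.0, -0.001, -0.0]
ft_force: [-0.8, -0.0, -2.1]
width: 0.0155
grip_force: 59.9
```

Request:
play_rows([
  [0,0,0.01,0,0,0],
  [0,0,0.02,0,0,0],
  [0,0,0.02,0,0,0],
  [0,0,0.02,0,0,0],
  [0,0,0.02,0,0,0],
])

```text
time: 14.2
ee_pos: [0.4902, -0.172, 0.3731]
eef_rot: [1.0, 0.0, -0.001, -0.0]
ft_force: [-0.2, -0.4, -1.0]
width: 0.0152
grip_force: 59.9
```

```bash
python3 go.py 0.4905 -0.172 0.3735 -90; python3 -c "
from h import *
F=[]
for i in range(6): vision.camera('side');F.append(status.read_state()['ft_force'][2])
print(np.mean(F),F)"
```

```text
t 14.2 pos [ 0.4902 -0.172   0.3731] ytool yaw -89.96 z [-0.001  0.    -1.   ] F [-0.21 -0.4  -0.98] w 0.0152 grip 59.924316645956424 j [-0.33  0.12  0.63  1.81 -0.08  1.23 -1.25]
shift [ 0.002 -0.    -0.003] turn [-0.     0.002  0.001]
-0.42849028970298675 [np.float64(-0.3641642772359785), np.float64(-0.5020980294635168), np.float64(-0.7396070667902179), np.float64(-0.05130094528154139), np.float64(-0.9326556877629928), np.float64(0.018884268316326835)]
```

Contact is made at about 2.4 N with the gauge upright. Now I rock it about the ball's centre in two equal arcs of 0.1875 rad.

Request:
play_rows([
  [0.081,0,0.0015,0,-0.0716,0],
  [0.162,0,0.006,0,-0.1432,0],
  [0.243,0,0.0137,0,-0.2149,0],
  [0.323,0,0.0243,0,-0.2865,0],
  [0.403,0,0.0379,0,-0.3581,0],
])

```text
time: 15.0
ee_pos: [0.5512, -0.172, 0.3671]
eef_rot: [0.995, 0.0, -0.095, 0.0]
ft_force: [-1.3, 0.2, -0.7]
width: 0.016
grip_force: 59.9
```

```bash
cat > chk.py <<'E'
from h import *
F=[];Q=[];P=[]
for i in range(6):
    vision.camera('side');s=status.read_state();F.append(s['ft_force']);P.append(s['ee_pos']);Q.append(s['eef_rot'])
q=R.from_quat(Q).mean();p=np.mean(P,0);z=q.apply([0,0,1])
print(s['time'],'F',np.mean(F,0).round(2),'lean',np.arctan2(-z[0],-z[2]).round(4),'ball ctr',(p+z*(r.grasp_offset+.161)).round(4),'gx.z',q.apply([0,1,0])[2].round(4),'grip',s['grip_force'])
E
python3 chk.py
```

```text
15.3 F [ 0.74  1.3  -0.31] lean 0.1891 ball ctr [ 0.4902 -0.1718  0.0481] gx.z 0.0001 grip 59.927953074948164
```

Request:
play_rows([
  [0.081,0,0.0015,0,-0.0716,0],
  [0.162,0,0.006,0,-0.1432,0],
  [0.243,0,0.0137,0,-0.2149,0],
  [0.323,0,0.0243,0,-0.2865,0],
  [0.403,0,0.0379,0,-0.3581,0],
])

```text
time: 15.8
ee_pos: [0.6088, -0.1723, 0.3507]
eef_rot: [0.982, 0.0, -0.187, 0.0]
ft_force: [-0.3, -0.9, 0.6]
width: 0.0159
grip_force: 59.9
```

Request:
play_rows([
  [0,0,0,0,0,0],
  [0,0,0,0,0,0],
  [0,0,0,0,0,0],
  [0,0,0,0,0,0],
  [0,0,0,0,0,0],
])

```text
time: 16.3
ee_pos: [0.6086, -0.1721, 0.3507]
eef_rot: [0.982, 0.0, -0.187, -0.0]
ft_force: [0.1, -0.5, 0.3]
width: 0.0157
grip_force: 59.9
```

Request:
play_rows([
  [0,0,0,0,0,0],
  [0,0,0,0,0,0],
  [0,0,0,0,0,0],
  [0,0,0,0,0,0],
  [0,0,0,0,0,0],
])

```text
time: 16.8
ee_pos: [0.609, -0.172, 0.3502]
eef_rot: [0.982, 0.0, -0.187, 0.0]
ft_force: [0.2, 0.2, 0.6]
width: 0.0156
grip_force: 59.9
```

```bash
python3 chk.py; python3 -c "
from h import *
a=vision.camera('side');cv2.imwrite('pics/end.png',cv2.resize(a[130:205,240:315],(600,600),interpolation=2))"
```

```text
17.1 F [ 0.73 -0.32  0.37] lean 0.3766 ball ctr [ 0.4896 -0.172   0.0484] gx.z -0.0 grip 59.92447132860434
```

View pics/end.png

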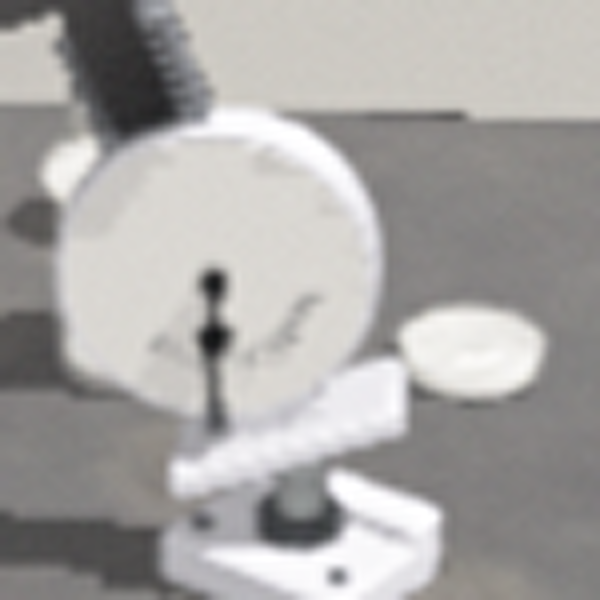

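The final crop shows the pointer hanging from (212,283) onto the mark at (215,425). The foot's middle is on the stud near (300,470) with a light press of about 3 N. I hand in.

```bash
python3 -c "
from bench import job
print(job.close_job())"
```

```text
the job is handed in; nothing more can be done
None
```

I handed the job in with the gauge still gripped, leaning 0.377 rad on the stud under a light press of about 3 N. Its pointer sat on the mark in the last picture, and no verdict came back.

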